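# Pull the orange cap off the hotplate for washing

## Robot

A 6-joint arm with a two-finger parallel gripper is mounted at the origin on the work surface. World frame = base frame: x ahead of the robot, y to its left, z up, the work surface at z = 0. Lengths are in m, angles in rad, forces in N, time in s.
With the tool pointing down it reaches from about 0.425 to 0.95 m from the base axis. Payload 3.5 kg.
Tool frame: the origin (TCP) lies at the very end of the fingers, on their centre line; the grasp point (between the pads) lies 19 mm behind it (ctrl.grip_point_offset is the distance from the TCP to the grasp point, in m); z points along the fingers, y is the line along which they close (so a half turn about z gives the same grasp; the last joint's range is limited). The gripper opens to 85 mm and grips with 20 to 120 N. Pads are 22 mm wide; open, the fingers measure 114 mm over their backs; the gripper's body (76 mm by 85 mm) begins 54 mm behind the grasp point. The pads swing forward as they close: fully open they stand 13 mm farther back than shut.
Start: joints at [1.149, 0.286, 1.577, -0, 1.279, -0.15], TCP at [0.181, 0.65, 0.201] pointing down, gripper open.
Joint ranges: [-2.77, 2.77], [-0.9, 2.22], [0.21, 2.48], [-1.53, 4.67], [0.24, 2.81], [-2.84, 2.84]. Speed limits (rad/s): [2.79, 2.79, 3.14, 3.14, 3.14, 3.14].

## Interface

Orientations are given as a unit quaternion [x, y, z, w].
In Python, from plant import telemetry, vision, ctrl gives the robot as it stands.
- The arm moves only by the tool arm_command, never from a script. Its argument "series" is one flat list of numbers, 7 for each row, row after row: the shift along the tool's x, y, z in cm, then the turn, a rotation vector about the tool's x, y, z in degrees, then the closure, from 0 (fully open) to 1 (shut). A call has 1 to 10 rows; each row is the pose to reach, as a shift and turn from the pose commanded when the call began, along the tool's axes at that moment; what a row does not reach only later rows make up. A row lasts 1/12 s, in which the tool goes at most 41.7 mm and 7.16 degrees, less where a joint would pass 70% of its speed; a pose out of reach is approached as far as the arm can. A call with a gripper value outside its range is refused whole. The fingers move at their own pace and stop on an object; "force" is the grip in N (left out, the last holds). Time passes only in rows, so rows that repeat a pose let the fingers close. It gives the time, the measured TCP pose, the force, the opening and the grip force at its end, in the units of the state.
- telemetry.get_state(): the state, without advancing time (a new reading comes with each control period).
- vision.read_camera(name): name is "scene" or "top"; returns a dict with "color" (480x640x3 uint8, blue, green, red), "K" (3x3 intrinsics, pixels), "rvec" (rotation vector, rad) and "tvec" (3), from world to camera coordinates, as OpenCV has them. Camera axes: x right, y down, z forward; pixel columns grow to the right and rows downward; lengths in m; the calibration is good to about 2 mm. A picture is of the moment at which its call begins. There is no depth.
- ctrl.sign_off(): hands the job in; it is judged then, once.
The state is a dict: "time": time; "qpos": joint angles; "dq": joint speeds; "joint_efforts": joint torques, N m; "eef_pos": TCP position; "tcp_rot": TCP orientation; "contact_force": force on the tool from outside, world axes, zero at the start; "wrist_torque": the same for the moment, N m; "opening": opening from 0.0 (shut) to 1.0 (fully open); "finger_force": force on a finger pad.
Only numpy, scipy, OpenCV 4.12 (cv2) and the standard library are available. Lean on these libraries where they do the work, as an engineer would, in place of code of your own. Each camera call takes 0.05 s, during which the arm holds its last target. There are 200 camera calls.

## Task

The orange control cap of the hotplate has to come off for washing. Draw the blue puller out of its cubby by its black tail, set it standing on the counter and let go, then take it by its upright blue grip, slide its fork under the orange cap and pull straight up until the cap pops off. Carry the cap level on the fork to the wooden board and set puller and cap down there standing upright; touch neither cap with the fingers, do not bear hard on the hotplate, leave the grey cap on and the mug and jar where they are.

Things in the scene. Friction and masses are not known exactly. Their poses are not given: they have to be found in the camera images.
- hob: Dark steel hotplate, fixed, 290 (x) by 250 mm, on levelling feet: its flat top is 60 to 70 mm above the counter, different each time. Origin 60 mm below the top, under its centre. Its front (-x, towards the robot; edge at x = -145 mm) has an aluminium strip with posts at x = -102, y = -55 and +55 mm; behind it a round cooking plate, radius 82 mm, 10 mm high, centre x = +45 mm.
- orange_cap: Orange round cap, 45 mm across, 22 mm high, 30 to 55 g, on either post; origin at the centre of its underside, x as the hotplate's when seated. Spring pins hold it: it pops free at a straight pull of roughly 10 to 16 N within the first 5 mm. The post reaches 15.5 mm up into it, so it is clear once raised 18 mm; then it lies loose on the fork.
- grey_cap: Grey cap, same shape and size, on the other post. It stays on.
- puller: C-shaped puller, 140 to 235 g; origin at the middle of its fork's underside, straight below the blue grip; x towards the fork's open end. It stands by itself on its 46 mm wide fork plate (x = -50 to +28 mm, see point fork). A blue leg behind (x = -47 to -35 mm) bears a roof, 42 to 50 mm high, with the grip on it; a black tail runs back. At the start it stands in the cubby, tail out.
- grip (a point): Where to take the blue grip: a block 30 mm in x, 18 mm in y, from 50 to 92 mm above the puller's base; this point is 72 mm above the base, straight over the fork's middle; axes as the puller.
- tail (a point): Where to take the black tail: a bar 14 mm wide in y, from 22 to 40 mm above the puller's base, x = -47 to -169 mm; this point is 120 mm behind the puller's origin, 31 mm above the base; axes as the puller.
- cubby: Wooden cubby, fixed, 92 mm deep (x), 104 mm wide, 117 mm high, open only at its front (-x), no floor; 82 mm wide and 107 mm high inside, from x = -45 to +40 mm. Origin on the counter under its centre. The puller stands in it about parallel, its origin near the cubby's centre; it comes out along the cubby's -x.
- board: Light wooden wash-up board, fixed, 200 mm (x) by 160 mm (y), 12 mm thick, top flat; origin on the counter under its centre.
- mug: Blue mug, 76 mm across, 85 mm high, bystander; origin at its base.
- jar: Amber jar, 64 mm across, 110 mm high, bystander; origin at its base.
- post0 (a point): Foot of the post at hotplate y = -55 mm, level with the hotplate's top; axes as the hotplate. The post is 11 mm (x) by 13 mm (y). The underside of the cap snapped on it is 9 mm above this point: a 9 mm high gap, open all round.
- post1 (a point): Foot of the post at hotplate y = +55 mm, level with the hotplate's top; axes as the hotplate. The post is 11 mm (x) by 13 mm (y). The underside of the cap snapped on it is 9 mm above this point: a 9 mm high gap, open all round.
- fork (a point): Middle of the steel fork, on its underside (the puller's origin): plate 5 mm thick, two tines reaching to x = +28 mm, between them a slot 20 mm wide in y, open ahead, whose closed end is at x = -9 mm. 37 mm free height from the plate's top to the roof.
Mind the look-alikes: they are no part of the job. What is shaped like the cubby but purple, red or turquoise is not meant.

How it is judged:
By the outcome, as a careful person would: the job done as asked, in the order asked, and still so for the second after the job is handed in, with the robot touching nothing.
It also fails if it takes over 70 s, if anything falls off the work surface, if the arm or the gripper's body presses on something with over 40 N, if the wrist force passes 120 N, or if a joint passes its speed limit or range.

## Working session

There is one attempt and no reset: what is moved stays moved. The work goes in short steps, Python scripts to look and compute and a tool call to move; the robot and the scene stay as the last step left them, time stands still between calls to the robot, and variables do not carry over. Pictures are saved under pics/ and viewed, at most 10 in all, crops included, and the job is handed in when it is done.

Besides the shell and the picture viewer there is one more tool, called as name(argument=value, ...) on one line, values as JSON. arm_command: Moves the arm, as the interface text tells. Its arguments: {"type":"object","properties":{"series":{"type":"array","items":{"type":"number"}},"force":{"type":"number"}},"required":["series"]}

```bash
mkdir -p pics; ls
cat > h.py <<'E'
import numpy as np, cv2
from scipy.spatial.transform import Rotation as R
from plant import telemetry, vision, ctrl
def cam(n):
    d=vision.read_camera(n); d['R']=cv2.Rodrigues(np.array(d['rvec'],float))[0]; d['t']=np.array(d['tvec'],float).ravel(); d['K']=np.array(d['K'],float); return d
def ray(d,u,v,z):
    r=d['R'].T@np.linalg.inv(d['K'])@[u,v,1]; c=-d['R'].T@d['t']; return c+r*(z-c[2])/r[2]
def proj(d,P):
    return cv2.projectPoints(np.array(P,float).reshape(-1,3),d['R'],d['t'],d['K'],None)[0].reshape(-1,2)
E
python3 - <<'E'
from h import *
for n in('scene','top'):
    d=cam(n); cv2.imwrite(f'pics/{n}0.png',d['color']); print(n,-d['R'].T@d['t'],d['K'].tolist(),d['R'][2])
s=telemetry.get_state(); print(s)
E
```

```text
pics
scene [1.17721403 0.2914401  0.84618679] [[485.00237254948644, 0.0, 320.3996807608705], [0.0, 485.00237254948644, 240.2926285198349], [0.0, 0.0, 1.0]] [-0.57810568 -0.36875287 -0.72788402]
top [ 0.3204378  -0.10122666  1.20241212] [[435.9998700831682, 0.0, 319.297149554674], [0.0, 435.9998700831682, 238.34315662649155], [0.0, 0.0, 1.0]] [ 0.21288224  0.01371609 -0.97698159]
{'time': 0.1, 'qpos': array([ 1.14898139e+00,  2.87145085e-01,  1.57806139e+00, -3.72633290e-05,
        1.27858100e+00, -1.50006474e-01]), 'dq': array([-0.00037129, -0.00053654, -0.00241752,  0.00025557, -0.00203829,
        0.00081773]), 'joint_efforts': array([ 8.33927443e-04, -4.07296622e+01, -2.93698132e+01, -1.29030122e-04,
        3.44828200e-03, -1.42790004e-06]), 'eef_pos': array([0.18092793, 0.64960457, 0.19952355]), 'tcp_rot': array([ 1.35480843e-01,  9.90779358e-01, -1.05788891e-03, -2.92391431e-04]), 'contact_force': array([-0.25445734,  0.79850633, -0.23369859]), 'wrist_torque': array([-0.03131227,  0.03104027, -0.00040211]), 'finger_force': 0.0, 'opening': 1.0027376179128324}
```

View pics/scene0.png

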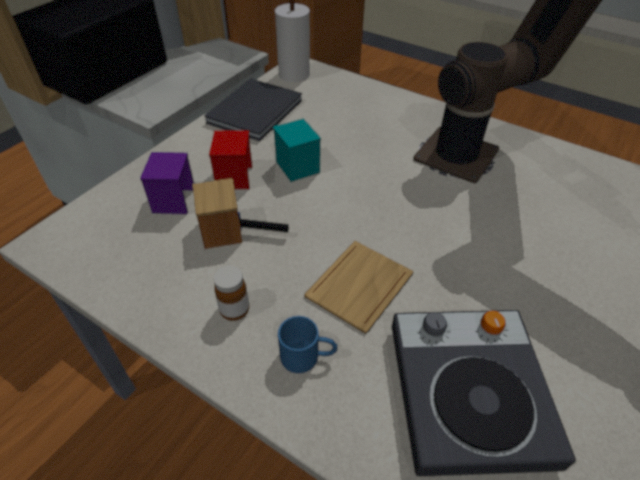

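View pics/top0.png

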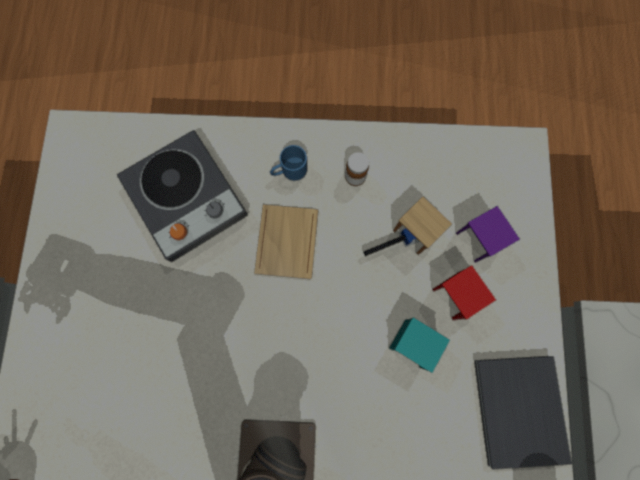

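Scene view: the wooden cubby is at (218,212) with the tail running from (240,223) to (288,228). Its look-alikes are purple (168,182), red (231,158) and turquoise (297,148). In the top view the wooden cubby is at (425,222) and the tail at (363,252)-(410,237); the look-alikes are purple (492,230), red (468,292) and turquoise (420,344). I choose the wooden one with the tail. The orange cap is at top (178,231), the grey cap at (215,208), the board at (287,241), the mug at (292,162) and the jar at (357,168).

Run:
```python
from h import *
a=cv2.imread('pics/top0.png'); b=cv2.imread('pics/scene0.png')
f=lambda im,x,y,w,h,s:cv2.resize(im[y:y+h,x:x+w],None,fx=s,fy=s,interpolation=cv2.INTER_CUBIC)
# each 400x300
A=f(a,355,190,100,75,4); B=f(a,112,122,140,145,1); B=f(a,110,125,140,140,300/140)
B=cv2.copyMakeBorder(B,0,0,0,400-B.shape[1],0)[:300]
C=f(b,190,170,100,75,4); D=f(b,390,305,180,135,400/180)[:300,:400]; D=cv2.resize(D,(400,300))
cv2.imwrite('pics/crop1.png',np.vstack([np.hstack([A,B]),np.hstack([C,D])]))
```

```text
(no output)
```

View pics/crop1.png

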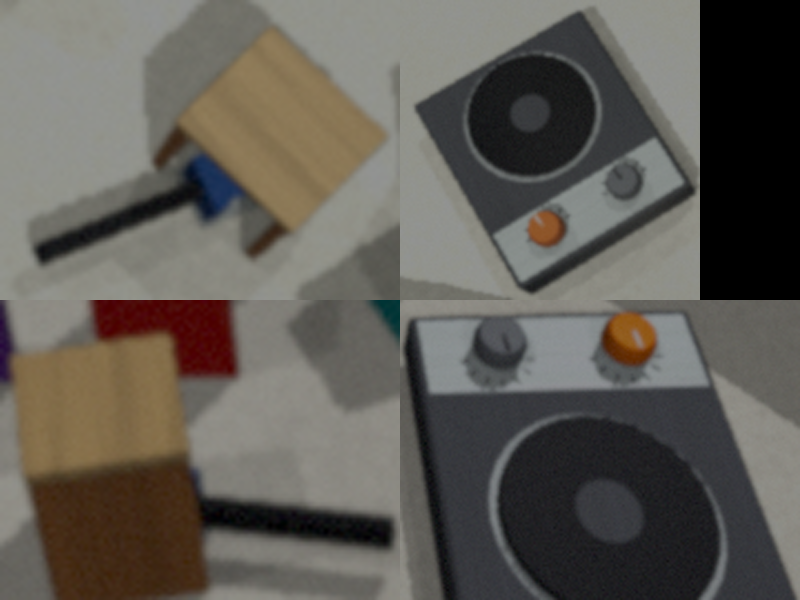

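```bash
cat >> h.py <<'E'
def fit(obs,x0,h=None):
    """obs: list of (cam,(u,v),(lx,ly,lz)); pose x,y,yaw,z0"""
    from scipy.optimize import least_squares
    def f(p):
        c,s=np.cos(p[2]),np.sin(p[2]); z=p[3] if len(p)>3 else 0
        return np.concatenate([proj(d,[p[0]+c*l[0]-s*l[1],p[1]+s*l[0]+c*l[1],z+l[2]])[0]-uv for d,uv,l in obs])
    r=least_squares(f,x0,loss='soft_l1'); return r.x,r.fun.reshape(-1,2)
E
python3 - <<'E'
from h import *
np.set_printoptions(precision=4,suppress=True)
T=cam('top');S=cam('scene')
def seg(d,lo,hi,box):
    im=cv2.cvtColor(d['color'],cv2.COLOR_BGR2HSV); m=cv2.inRange(im,lo,hi); k=np.zeros_like(m);x,y,w,h=box;k[y:y+h,x:x+w]=1;m=m*k
    v,u=np.nonzero(m); return u.mean(),v.mean(),len(u)
oT=seg(T,(3,140,80),(20,255,255),(160,215,40,35)); oS=seg(S,(3,140,80),(20,255,255),(475,300,40,45)); print(oT,oS)
cub=[(T,(400,220),(-.045,.052,.117)),(T,(423.75,197),(.047,.052,.117)),(T,(451.75,223.75),(.047,-.052,.117)),(T,(428,248),(-.045,-.052,.117))]
# which orientation: front side = left-lower edge in top image
for u,v in [(400,220),(423.75,197),(451.75,223.75),(428,248)]: print(ray(T,u,v,.117))
print('tail',ray(T,365,252.5,.036),ray(T,403.75,238.75,.04),'scene tail end',ray(S,288,226,.04))
print('cub',fit(cub,[.6,-.3,.5]))
hob=[(T,(194.9,129.7),(.145,-.125,0)),(T,(117.9,174.9),(.145,.125,0)),(T,(245,208.5),(-.145,-.125,0)),(T,(168,257),(-.145,.125,0)),
(T,(170.7,177.3),(.045,0,.01)),(S,(484.5,399.5),(.045,0,.01)),(S,(395.9,314),(-.145,-.125,0)),(S,(518.7,310.9),(-.145,.125,0)),
(T,oT[:2],(-.102,.055,.024)),(S,oS[:2],(-.102,.055,.022)),(T,(213.6,208.1),(-.102,-.055,.024)),(S,(435,323),(-.102,-.055,.022))]
print('hob',fit(hob,[.7,.3,.5,.065]))
bd=[(T,p,q) for p,q in zip([(264,205),(318,207),(312,278),(255,275)],[(.1,.08,.012),(.1,-.08,.012),(-.1,-.08,.012),(-.1,.08,.012)])]
print('board',fit(bd,[.6,0,0]))
print('mug',ray(T,294,157,.085),'jar',ray(T,357,160,.11))
E
```

```text
(np.float64(178.10526315789474), np.float64(231.5204678362573), 171) (np.float64(492.71693121693124), np.float64(322.0899470899471), 378)
[ 0.6136 -0.2912  0.117 ]
[ 0.6779 -0.3526  0.117 ]
[ 0.609  -0.4236  0.117 ]
[ 0.5432 -0.3621  0.117 ]
tail [ 0.5403 -0.2106  0.036 ] [ 0.582 -0.315  0.04 ] scene tail end [ 0.5406 -0.2054  0.04  ]
cub (array([ 0.6104, -0.3567, -0.7673]), array([[-1.234 , -0.2251],
       [-0.3022, -0.8921],
       [ 1.2347,  0.407 ],
       [ 0.29  ,  0.5114]]))
hob (array([0.6831, 0.3035, 0.6209, 0.0602]), array([[-1.6752, -1.1428],
       [-2.9546, -0.693 ],
       [ 0.9553,  2.2805],
       [-2.5915,  3.5002],
       [-0.0904,  0.7751],
       [-0.9626,  1.6854],
       [-3.2535, -1.0618],
       [-0.178 , -1.6412],
       [-0.4946, -0.3306],
       [ 0.0444,  0.335 ],
       [ 0.0388,  1.0827],
       [-0.3635,  1.1788]]))
board (array([ 0.5694,  0.0051, -0.0269]), array([[-1.973 , -0.47  ],
       [ 0.1361,  1.1704],
       [ 1.0809,  0.2452],
       [-0.0054, -0.7062]]))
mug [ 0.7887 -0.0069  0.085 ] jar [ 0.7763 -0.1775  0.11  ]
```

Run:
```python
from h import *
np.set_printoptions(precision=4,suppress=True)
T=cam('top');S=cam('scene')
for u,v in [(193,184.5),(233,178),(237,208.75),(197.5,214.5)]: print(ray(S,u,v,.117))
for d,(x,y,w,h) in ((T,(355,228,55,35)),(S,(244,210,55,30))):
    g=d['color'][y:y+h,x:x+w].max(2); v,u=np.nonzero(g<(45)); u=u+x;v=v+y
    P=np.array([ray(d,a,b,.036)[:2] for a,b in zip(u,v)]); c=P.mean(0); U,s,V=np.linalg.svd(P-c,full_matrices=False); t=(P-c)@V[0]; 
    print(len(u),c,V[0],np.degrees(np.arctan2(V[0][1],V[0][0])),c+V[0]*t.min(),c+V[0]*t.max(),2*s[1]/np.sqrt(len(u))*1.73, g.min(),np.percentile(g,[10,30,50]))
```

```text
[ 0.6132 -0.4192  0.117 ]
[ 0.5439 -0.358   0.117 ]
[ 0.6201 -0.2823  0.117 ]
[ 0.6816 -0.3414  0.117 ]
194 [ 0.5666 -0.2687] [-0.43    0.9028] 115.46797657046315 [ 0.5901 -0.3181] [ 0.5384 -0.2094] 0.014363345027120434 14 [ 44. 111. 131.]
283 [ 0.5658 -0.254 ] [-0.4104  0.9119] 114.2309772585959 [ 0.5879 -0.3029] [ 0.5439 -0.2053] 0.021042783190446297 0 [ 20. 100. 127.]
```

```bash
cat >> h.py <<'E'
def go(x,y,z,yawy,s=None,p0=None,y0=None):
    """delta in tool axes (cm, deg) from measured pose to tool-down pose with tool-y at yawy deg"""
    s=s or telemetry.get_state(); R0=R.from_quat(s['tcp_rot']); a=np.radians(yawy)
    Y=np.array([np.cos(a),np.sin(a),0]); Z=np.array([0,0,-1.]); Rt=R.from_matrix(np.c_[np.cross(Y,Z),Y,Z])
    d=R0.inv().apply(np.array([x,y,z])-s['eef_pos'])*100; w=(R0.inv()*Rt).as_rotvec(degrees=True)
    print('shift',d.round(2),'turn',w.round(1))
E
python3 - <<'E'
from h import *
go(.5,.2,.27,25)
go(.5564,-.2425,.12,25)
E
```

```text
shift [-42.8  -34.79  -6.94] turn [-0.   0.  49.4]
shift [-60.11 -75.89   8.09] turn [-0.   0.  49.4]
```

arm_command(series=[-43,-35,-7,0,0,49.4,0.2,-43,-35,-7,0,0,49.4,0.2,-43,-35,-7,0,0,49.4,0.2,-43,-35,-7,0,0,49.4,0.2,-43,-35,-7,0,0,49.4,0.2,-43,-35,-7,0,0,49.4,0.2,-43,-35,-7,0,0,49.4,0.2,-43,-35,-7,0,0,49.4,0.2,-43,-35,-7,0,0,49.4,0.2,-43,-35,-7,0,0,49.4,0.2], force=30)

```text
time: 1.13
eef_pos: [0.4206, 0.311, 0.2535]
tcp_rot: [0.537, 0.844, 0.0, 0.0]
contact_force: [1.2, 0.0, -1.0]
opening: 0.799
finger_force: 0.0
```

Run:
```python
from h import *
s=telemetry.get_state();print(s['eef_pos'],s['time'],s['qpos'].round(2),s['opening'])
go(.5564,-.2425,.12,25)
```

```text
[0.42063997 0.31100826 0.25353504] 1.1333 [ 0.44 -0.09  1.89  0.    1.34  0.01] 0.7989548473423266
shift [-55.89 -11.14  13.34] turn [ 0. -0.  0.]
```

arm_command(series=[-56,-11,13,0,0,0,0.2,-56,-11,13,0,0,0,0.2,-56,-11,13,0,0,0,0.2,-56,-11,13,0,0,0,0.2,-56,-11,13,0,0,0,0.2,-56,-11,13,0,0,0,0.2,-56,-11,13,0,0,0,0.2,-56,-11,13,0,0,0,0.2,-56,-11,13,0,0,0,0.2,-56,-11,13,0,0,0,0.2])

```text
time: 1.97
eef_pos: [0.5178, -0.0837, 0.1603]
tcp_rot: [0.537, 0.843, 0.0, 0.0]
contact_force: [0.8, 0.8, 0.3]
opening: 0.8
finger_force: 0.0
```

Run:
```python
from h import *
go(.5564,-.2425,.10,25)
```

```text
shift [-16.02  -3.22   6.04] turn [0. 0. 0.]
```

arm_command(series=[-14,-2.8,5.3,0,0,0,0.2,-14,-2.8,5.3,0,0,0,0.2,-14,-2.8,5.3,0,0,0,0.2,-14,-2.8,5.3,0,0,0,0.2,-14,-2.8,5.3,0,0,0,0.2,-14,-2.8,5.3,0,0,0,0.2,-14,-2.8,5.3,0,0,0,0.2,-14,-2.8,5.3,0,0,0,0.2])

```text
time: 2.63
eef_pos: [0.5517, -0.2192, 0.1081]
tcp_rot: [0.537, 0.844, 0.0, 0.0]
contact_force: [0.5, -0.4, -0.9]
opening: 0.797
finger_force: 0.0
```

Run:
```python
from h import *
s=telemetry.get_state();print(s['eef_pos'])
go(.5564,-.2425,.012,25)
T=cam('top');S=cam('scene')
f=lambda im,x,y,w,h,s:cv2.resize(im[y:y+h,x:x+w],None,fx=s,fy=s,interpolation=cv2.INTER_CUBIC)
cv2.imwrite('pics/near1.png',np.hstack([f(T['color'],330,180,130,130,3),f(S['color'],180,140,130,130,3)]))
```

```text
[ 0.5516695  -0.21918523  0.10812724]
shift [-2.31 -0.57  9.61] turn [0.  0.  0.1]
```

View pics/near1.png

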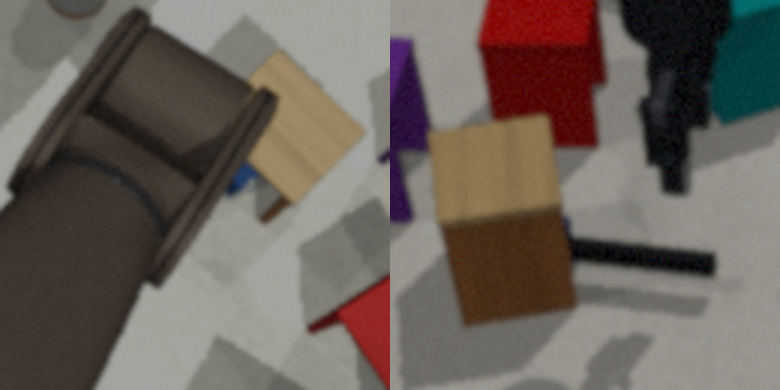

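Scene half: the fingers hang at about (670,190) above the tail tip at (712,265), and the cubby and tail are unmoved. Now lower over the tail and close.

arm_command(series=[-2.3,-0.6,3,0,0,0,0.2,-2.3,-0.6,5,0,0,0,0.2,-2.3,-0.6,7,0,0,0,0.2,-2.3,-0.6,8.5,0,0,0,0.2,-2.3,-0.6,9.5,0,0,0,0.2,-2.3,-0.6,9.5,0,0,0,0.2,-2.3,-0.6,9.5,0,0,0,0.5,-2.3,-0.6,9.5,0,0,0,0.7,-2.3,-0.6,9.5,0,0,0,1,-2.3,-0.6,9.5,0,0,0,1], force=40)

```text
time: 3.57
eef_pos: [0.5567, -0.2441, 0.014]
tcp_rot: [0.537, 0.844, -0.0, 0.001]
contact_force: [1.0, 0.4, 0.2]
opening: 0.238
finger_force: 0.0
```

arm_command(series=[0,0,0,0,0,0,1,0,0,0,0,0,0,1,0,0,0,0,0,0,1,0,0,0,0,0,0,1])

```text
time: 3.9
eef_pos: [0.5558, -0.2437, 0.0126]
tcp_rot: [0.537, 0.844, -0.0, 0.0]
contact_force: [-0.4, -0.3, 0.3]
opening: -0.001
finger_force: 0.0
```

Run:
```python
from h import *
s=telemetry.get_state();print(s)
# pull along cubby -x 0.16
e=s['eef_pos']; go(e[0]-.715*.15,e[1]+.70*.15,e[2],25)
```

```text
{'time': 3.9, 'qpos': array([-5.80255636e-01,  3.57738288e-01,  1.86306360e+00, -1.14345592e-05,
        9.20661004e-01, -1.01700049e+00]), 'dq': array([-0.00126157,  0.00194608,  0.00125341,  0.00190769, -0.00123887,
        0.00077031]), 'joint_efforts': array([ 8.49075266e-03, -3.80353010e+01, -2.39920020e+01, -6.38998614e-06,
       -8.82079839e-04,  2.57785285e-05]), 'eef_pos': array([ 0.55580866, -0.24370722,  0.01258318]), 'tcp_rot': array([ 5.37122708e-01,  8.43504115e-01, -5.40910415e-06,  6.48127171e-05]), 'contact_force': array([-0.39871312, -0.28906131,  0.28946796]), 'wrist_torque': array([-0.02363184,  0.02326352,  0.00074505]), 'finger_force': 0.0, 'opening': -0.0009283365869465688}
shift [14.05 -5.28 -0.  ] turn [0. 0. 0.]
```

Run:
```python
from h import *
T=cam('top');S=cam('scene')
f=lambda im,x,y,w,h,s:cv2.resize(im[y:y+h,x:x+w],None,fx=s,fy=s,interpolation=cv2.INTER_CUBIC)
cv2.imwrite('pics/near2.png',np.hstack([f(T['color'],330,180,130,130,3),f(S['color'],180,140,130,130,3)]))
print(proj(S,telemetry.get_state()['eef_pos']))
```

```text
[[271.77914445 231.58118931]]
```

View pics/near2.png

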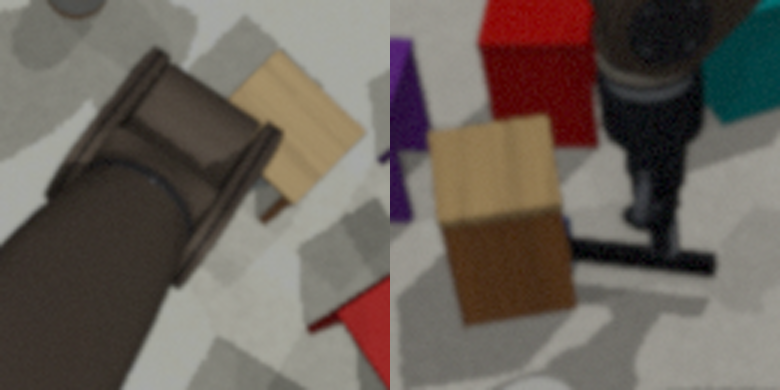

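Run:
```python
from h import *
S=cam('scene')
im=np.mean([cam('scene')['color'].astype(float) for _ in range(4)],0)
c=im[170:245,225:325]; c=(255*(np.clip(c/90,0,1))**.6).astype(np.uint8)
cv2.imwrite('pics/near3.png',cv2.resize(c,None,fx=7,fy=7,interpolation=cv2.INTER_CUBIC))
print(telemetry.get_state()['opening'])
```

```text
-0.0034232513208072536
```

View pics/near3.png

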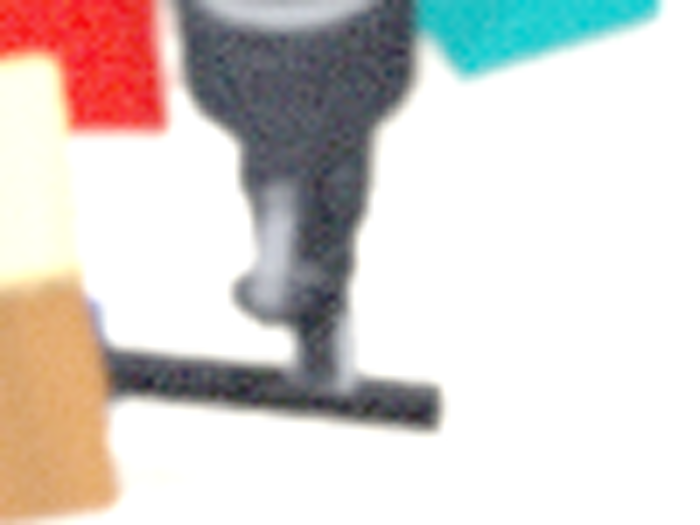

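Run:
```python
from h import *
np.set_printoptions(precision=1,suppress=True)
S=cam('scene');T=cam('top')
tip=np.array([.540,-.208]);e=np.array([.42,-.907]);n=np.array([.907,.42])
for a in (0,.039):
  for y in(-.007,.007):
    for z in (0,.01,.022,.04): 
        P=np.r_[tip+e*a+n*y,z]; print(a,y,z,proj(S,P)[0],proj(T,P)[0])
P1=np.array(cv2.triangulatePoints(S['K']@np.c_[S['R'],S['t']],T['K']@np.c_[T['R'],T['t']],np.array([[287.6],[227.]]),np.array([[364.5],[252.3]]))).ravel();print((P1[:3]/P1[3]*1000))
e=telemetry.get_state()['eef_pos']
for z in (0,.0126,.03,.04): print(proj(S,[*e[:2],z]))
```

```text
0 -0.007 0 [288.5 235.1] [363.8 257.2]
0 -0.007 0.01 [288.3 232.2] [364.2 256.6]
0 -0.007 0.022 [288.1 228.7] [364.6 255.8]
0 -0.007 0.04 [287.8 223.4] [365.2 254.7]
0 0.007 0 [287.3 239.3] [361.8 252.6]
0 0.007 0.01 [287.2 236.4] [362.1 252. ]
0 0.007 0.022 [287.  232.9] [362.5 251.2]
0 0.007 0.04 [286.7 227.5] [363.1 250. ]
0.039 -0.007 0 [272.7 233.3] [376.6 251.9]
0.039 -0.007 0.01 [272.4 230.4] [377.  251.3]
0.039 -0.007 0.022 [272.1 226.9] [377.6 250.5]
0.039 -0.007 0.04 [271.6 221.6] [378.4 249.2]
0.039 0.007 0 [271.4 237.5] [374.5 247.4]
0.039 0.007 0.01 [271.2 234.6] [375.  246.7]
0.039 0.007 0.022 [270.8 231.1] [375.5 245.9]
0.039 0.007 0.04 [270.3 225.7] [376.3 244.6]
[ 540.3 -208.2   35.2]
[[272.1 235.2]]
[[271.8 231.5]]
[[271.3 226.4]]
[[271.1 223.4]]
```

The shut fingertips sit at about (270,225), seemingly behind the tail, though both views put the tail right there. A 1 cm pull will show whether it is held.

arm_command(series=[0.3,-0.1,0,0,0,0,1,0.6,-0.2,0,0,0,0,1,0.95,-0.35,0,0,0,0,1,0.95,-0.35,0,0,0,0,1])

```text
time: 4.68
eef_pos: [0.5478, -0.2357, 0.0122]
tcp_rot: [0.537, 0.844, 0.0, -0.001]
contact_force: [0.1, -0.6, -0.3]
opening: -0.004
finger_force: 0.0
```

Run:
```python
from h import *
s=telemetry.get_state();print(s['eef_pos'],s['contact_force'],s['finger_force'],s['opening'])
d=cam('scene'); x,y,w,h=244,210,55,30
g=d['color'][y:y+h,x:x+w].max(2)
for r in range(8,24): print(y+r,' '.join('%3d'%k for k in g[r,14:50]))
```

```text
[ 0.54781473 -0.23570796  0.01220545] [ 0.1441414  -0.56419522 -0.31723444] 0.0 -0.003785875792411545
218 136 137 141 136 136 132 131 132 137 140 143 136 120  83  43  15  13  18  16  31  51  69  82 116 142 149 151 151 151 153 150 151 152 150 151 148
219 129 131 134 130 129 129 126 129 134 141 144 140 124  90  46  25  14  17  21  37  49  64  86 117 142 147 148 148 150 150 150 152 152 150 150 147
220 106 112 112 111 111 111 112 115 119 129 135 134 122  87  47  27  18  17  16  34  51  69  88 120 140 147 149 146 149 149 148 151 149 152 151 149
221  68  73  73  74  75  80  83  86  96 106 114 115 106  77  45  23  16  10  23  35  48  70  93 121 138 143 144 143 143 147 148 150 151 150 149 151
222  32  33  33  36  38  40  43  48  54  64  72  79  70  58  36  13  23  15  24  32  50  69  89 114 130 137 136 137 139 140 146 149 149 149 150 149
223  19  18  19  22  26  18  19  19  24  27  30  33  35  33  31  27  25  15  27  32  48  65  72  83 101 107 106 113 121 124 134 145 148 150 149 147
224  16  15  16  20  25  15  15  17  10  17  22   8  17  23  22  28  21  25  27  33  39  52  44  50  57  64  6
[... 669 characters left out ...]
  51  51  47  47  40  32  33  24  25  21  20  14  16  18  15  10  12  13  15   9  37  76 115 133 139 138 137
230 121 121 120 118 116 109 106 100  95  92  88  89  85  80  72  66  58  56  51  46  46  43  36  34  34  30  20  23  26  45  90 122 137 138 138 138
231 136 135 132 133 132 128 126 123 124 122 119 118 114 111 105 103  99  95  90  87  85  82  77  70  67  60  52  48  51  69  99 127 139 140 139 141
232 140 138 137 139 138 136 134 133 134 132 132 131 128 129 125 124 123 121 121 119 118 114 108 104 102  97  93  90  93 101 117 131 138 140 140 139
233 139 139 139 139 138 138 136 135 135 135 136 138 137 136 133 134 135 131 132 132 131 129 125 128 125 123 122 120 122 123 131 135 139 138 139 137
```

Run:
```python
from h import *
np.set_printoptions(precision=1,suppress=True)
S=cam('scene')
e=np.array([.5517,-.2192]);n=np.array([.907,.42]);t=np.array([.42,-.907])
for y in(-.034,0,.034):
    for z in (.108,.118,.128): print(y,z,proj(S,[*(e+n*y),z])[0])
im=cv2.imread('pics/near1.png')[:,390:]
c=im[80:215,210:350].astype(float); c=(255*(np.clip(c/90,0,1))**.6).astype(np.uint8)
cv2.imwrite('pics/n1z.png',cv2.resize(c,None,fx=4,fy=4))
```

```text
-0.034 0.108 [281.9 195.1]
-0.034 0.118 [281.7 191.8]
-0.034 0.128 [281.5 188.4]
0 0.108 [278.9 205.1]
0 0.118 [278.7 201.7]
0 0.128 [278.5 198.4]
0.034 0.108 [275.8 215.4]
0.034 0.118 [275.5 212.1]
0.034 0.128 [275.3 208.8]
```

View pics/n1z.png

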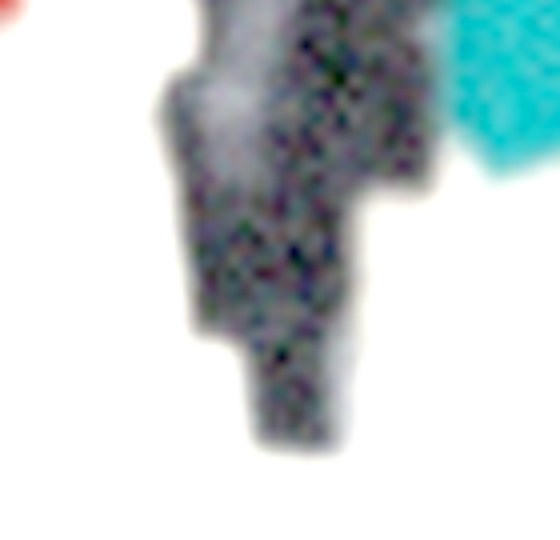

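The fingertips appear about 20 mm higher in the picture than the reported TCP, so the fingers probably shut just above the tail. I'll check by touching the counter lightly at a free spot.

arm_command(series=[0,0,-3,0,0,0,1,4,0,-3,0,0,0,1,8,0,-3,0,0,0,1,10,0,-3,0,0,0,1,10,0,-1,0,0,0,1,10,0,0,0,0,0,1,10,0,0.5,0,0,0,1,10,0,0.9,0,0,0,1,10,0,0.9,0,0,0,1])

```text
time: 5.53
eef_pos: [0.5061, -0.1464, 0.0027]
tcp_rot: [0.537, 0.843, -0.0, -0.001]
contact_force: [-0.1, -0.9, -0.2]
opening: 0.003
finger_force: 0.0
```

arm_command(series=[0,0,0.2,0,0,0,1,0,0,0.4,0,0,0,1,0,0,0.4,0,0,0,1])

```text
time: 5.78
eef_pos: [0.5065, -0.1463, -0.0005]
tcp_rot: [0.537, 0.843, 0.0, 0.0]
contact_force: [0.1, 0.3, 0.1]
opening: -0.001
finger_force: 0.0
```

arm_command(series=[0,0,0.2,0,0,0,1,0,0,0.4,0,0,0,1,0,0,0.6,0,0,0,1,0,0,0.6,0,0,0,1])

```text
time: 6.12
eef_pos: [0.506, -0.1457, -0.007]
tcp_rot: [0.537, 0.844, -0.0, -0.0]
contact_force: [-0.5, 0.4, -0.9]
opening: -0.0
finger_force: 0.0
```

arm_command(series=[0,0,0.2,0,0,0,1,0,0,0.4,0,0,0,1,0,0,0.6,0,0,0,1,0,0,0.6,0,0,0,1])

```text
time: 6.45
eef_pos: [0.5059, -0.1457, -0.0131]
tcp_rot: [0.537, 0.844, -0.0, -0.0]
contact_force: [0.4, 0.0, -0.3]
opening: 0.001
finger_force: 0.0
```

arm_command(series=[0,0,0.2,0,0,0,1,0,0,0.4,0,0,0,1,0,0,0.4,0,0,0,1])

```text
time: 6.7
eef_pos: [0.506, -0.1457, -0.017]
tcp_rot: [0.537, 0.844, -0.0, -0.0]
contact_force: [-0.0, -0.3, 0.7]
opening: -0.002
finger_force: 0.0
```

arm_command(series=[0,0,0.2,0,0,0,1,0,0,0.3,0,0,0,1,0,0,0.3,0,0,0,1])

```text
time: 6.95
eef_pos: [0.5061, -0.1458, -0.0198]
tcp_rot: [0.537, 0.844, -0.0, -0.0]
contact_force: [0.5, -0.1, 0.1]
opening: -0.001
finger_force: 0.0
```

Run:
```python
from h import *
S=cam('scene');e=telemetry.get_state()['eef_pos'];print(proj(S,e),proj(S,[*e[:2],0]),proj(S,[*e[:2],.01]))
im=S['color']; u,v=proj(S,[*e[:2],0])[0].round().astype(int)
c=im[v-45:v+30,u-50:u+50].astype(float); c=(255*(np.clip(c/160,0,1))**.6).astype(np.uint8)
cv2.imwrite('pics/touch.png',cv2.resize(c,None,fx=6,fy=6,interpolation=cv2.INTER_CUBIC)); print(u-50,v-45)
```

```text
[[317.11593899 244.67071543]] [[317.15996131 239.10386453]] [[317.182732   236.22439316]]
267 194
```

View pics/touch.png

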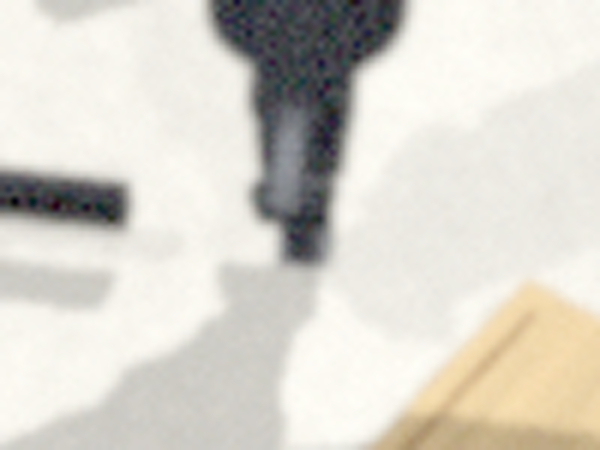

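The tip is at (317.5,237.7), just above its shadow: real tip height is about 4 mm while the reading is -20 mm. Touching gently will pin the offset.

arm_command(series=[0,0,0.1,0,0,0,1,0,0,0.2,0,0,0,1,0,0,0.2,0,0,0,1])

```text
time: 7.25
eef_pos: [0.5062, -0.1459, -0.0217]
tcp_rot: [0.537, 0.844, -0.0, -0.0]
contact_force: [-0.6, -0.8, -0.5]
opening: -0.001
finger_force: 0.0
```

arm_command(series=[0,0,0.1,0,0,0,1,0,0,0.15,0,0,0,1,0,0,0.15,0,0,0,1])

```text
time: 7.5
eef_pos: [0.5062, -0.1459, -0.0232]
tcp_rot: [0.537, 0.844, -0.0, -0.0]
contact_force: [-0.0, -0.7, -0.5]
opening: 0.001
finger_force: 0.0
```

arm_command(series=[0,0,0.1,0,0,0,1,0,0,0.15,0,0,0,1,0,0,0.15,0,0,0,1])

```text
time: 7.75
eef_pos: [0.5062, -0.1459, -0.0247]
tcp_rot: [0.537, 0.844, -0.0, -0.0]
contact_force: [0.1, 0.1, -0.8]
opening: -0.003
finger_force: 0.0
```

arm_command(series=[0,0,0.1,0,0,0,1,0,0,0.1,0,0,0,1])

```text
time: 7.92
eef_pos: [0.5062, -0.1459, -0.0257]
tcp_rot: [0.537, 0.844, -0.0, -0.0]
contact_force: [1.0, 0.4, -0.2]
opening: 0.001
finger_force: 0.0
```

arm_command(series=[0,0,0.1,0,0,0,1,0,0,0.1,0,0,0,1])

```text
time: 8.08
eef_pos: [0.5062, -0.1459, -0.0267]
tcp_rot: [0.537, 0.844, -0.0, -0.0]
contact_force: [0.1, 0.2, 0.3]
opening: -0.001
finger_force: 0.0
```

arm_command(series=[0,0,0.1,0,0,0,1,0,0,0.1,0,0,0,1])

```text
time: 8.25
eef_pos: [0.5062, -0.1458, -0.0277]
tcp_rot: [0.537, 0.844, -0.0, -0.0]
contact_force: [-0.7, -0.1, -0.7]
opening: 0.002
finger_force: 0.0
```

arm_command(series=[0,0,0.1,0,0,0,1,0,0,0.1,0,0,0,1])

```text
time: 8.42
eef_pos: [0.5062, -0.1459, -0.0287]
tcp_rot: [0.537, 0.843, -0.0, -0.0]
contact_force: [-0.8, -0.2, -0.0]
opening: 0.001
finger_force: 0.0
```

arm_command(series=[0,0,0.1,0,0,0,1,0,0,0.1,0,0,0,1])

```text
time: 8.58
eef_pos: [0.5062, -0.1459, -0.0297]
tcp_rot: [0.537, 0.844, -0.0, -0.0]
contact_force: [-0.1, 0.5, 1.1]
opening: -0.001
finger_force: 0.0
```

arm_command(series=[0,0,0.1,0,0,0,1,0,0,0.1,0,0,0,1])

```text
time: 8.75
eef_pos: [0.5064, -0.146, -0.0304]
tcp_rot: [0.537, 0.844, 0.0, 0.0]
contact_force: [0.2, -0.4, 1.4]
opening: -0.0
finger_force: 0.8
```

arm_command(series=[0,0,0.1,0,0,0,1,0,0,0.1,0,0,0,1])

```text
time: 8.92
eef_pos: [0.5065, -0.146, -0.0305]
tcp_rot: [0.537, 0.844, -0.0, -0.0]
contact_force: [-3.1, 0.8, 7.2]
opening: 0.001
finger_force: 3.7
```

Run:
```python
from h import *
S=cam('scene');s=telemetry.get_state();e=s['eef_pos'];print(e,s['joint_efforts'])
u,v=317,238
g=S['color'][v-14:v+10,u-10:u+10].max(2)
for r,k in enumerate(g): print(v-14+r,k)
```

```text
[ 0.50647335 -0.14601011 -0.03043117] [-1.98541386e-01 -2.92863894e+01 -2.03521103e+01  3.95285105e-02
 -7.45542236e-01 -1.26804258e-03]
224 [146 134 112  71  45  47  61  66  67  56  38  26  20  11  25  31  64 109
 142 151]
225 [144 138 119  83  49  50  63  70  63  57  39  27  26  24  20  39  77 117
 143 147]
226 [144 135 114  79  53  56  64  68  64  50  40  33  31  25  29  62 101 128
 141 143]
227 [139 125  95  62  50  56  60  64  61  53  42  40  36  30  43  81 120 137
 144 141]
228 [136 112  74  43  41  51  59  58  62  45  42  37  32  26  44  90 128 143
 144 141]
229 [131  98  57  37  44  55  59  59  56  40  34  31  25  28  43  91 128 144
 144 142]
230 [128  96  49  32  41  57  58  61  53  42  32  28  23  19  48  92 129 144
 145 143]
231 [130 100  57  32  37  49  48  53  48  37  25  26  17  28  47  95 130 145
 146 140]
232 [136 113  77  45  31  33  42  44  41  34  23  20  20  22  50  96 128 142
 142 141]
233 [141 132 105  72  53  43  37  36  26  20  15  20  13  31  50  98 129 138
 137 138]
234 [143 140 126 105  88  73  52  31  19  24  13  15  18  29  60  98 130 140
 142 141]
235 [1
[... 424 characters left out ...]
141]
240 [111 111 112 109 106 102  85  61  41  35  34  36  47  70  98 125 136 140
 141 141]
241 [115 115 112 109 111 108  98  86  77  67  68  63  71  89 113 132 141 143
 141 142]
242 [115 116 113 112 111 109 107 104 101  96  93  92  97 111 132 140 143 141
 142 142]
243 [115 113 115 114 110 111 110 112 111 109 109 110 117 130 142 145 144 144
 143 141]
244 [112 113 114 113 113 112 110 115 114 112 113 117 125 141 149 144 143 144
 146 145]
245 [114 112 113 110 111 111 112 114 116 113 117 121 137 151 153 150 147 145
 145 143]
246 [112 112 111 112 112 112 113 114 116 116 118 130 145 153 156 153 149 147
 144 143]
247 [110 111 112 111 112 111 114 115 115 118 125 138 151 155 155 156 154 152
 150 145]
```

Contact at a reading of -0.030: the real tip is 30 mm above the reported z. I'll subtract 30 mm from every tool height and go back to the tail.

arm_command(series=[0,0,-3,0,0,0,0.3,-2,0,-6,0,0,0,0.3,-6,0.2,-6,0,0,0,0.3,-10,0.4,-6,0,0,0,0.3,-10.9,0.4,-6,0,0,0,0.3,-10.9,0.4,-4.5,0,0,0,0.3,-10.9,0.4,-3,0,0,0,0.3,-10.9,0.4,-1.5,0,0,0,0.3,-10.9,0.4,-1.5,0,0,0,0.3])

```text
time: 9.72
eef_pos: [0.553, -0.2411, -0.0205]
tcp_rot: [0.537, 0.843, 0.0, -0.004]
contact_force: [-0.8, 0.1, -1.0]
opening: 0.699
finger_force: 0.0
```

arm_command(series=[0,0,0,0,0,0,0.6,0,0,0,0,0,0,1,0,0,0,0,0,0,1,0,0,0,0,0,0,1,0,0,0,0,0,0,1,0,0,0,0,0,0,1], force=40)

```text
time: 10.22
eef_pos: [0.5568, -0.2433, -0.0154]
tcp_rot: [0.537, 0.844, 0.0, 0.001]
contact_force: [-0.5, 0.8, 2.8]
opening: 0.158
finger_force: 39.6
```

Gripped: the opening reads 13.4 mm and the force 40 N. Pull out along the cubby's -x.

arm_command(series=[0.6,-0.2,0,0,0,0,1,1.8,-0.7,0,0,0,0,1,3.2,-1.2,0,0,0,0,1,4.8,-1.8,0,0,0,0,1,6.4,-2.4,0,0,0,0,1,8,-3,0,0,0,0,1,9.6,-3.6,0,0,0,0,1,11.2,-4.2,0,0,0,0,1,12.4,-4.7,0,0,0,0,1,13.1,-4.9,0,0,0,0,1])

```text
time: 11.05
eef_pos: [0.4564, -0.145, -0.0157]
tcp_rot: [0.537, 0.844, -0.0, 0.002]
contact_force: [1.2, -2.3, 2.0]
opening: 0.156
finger_force: 39.6
```

arm_command(series=[0,0,0,0,0,0,1,0,0,0,0,0,0,1,0,0,0,0,0,0,1])

```text
time: 11.3
eef_pos: [0.4556, -0.144, -0.016]
tcp_rot: [0.538, 0.843, 0.0, -0.002]
contact_force: [-3.8, 4.3, 7.4]
opening: 0.157
finger_force: 40.4
```

Run:
```python
from h import *
np.set_printoptions(precision=4,suppress=True)
for n in ('top','scene'):
    d=cam(n); im=cv2.cvtColor(d['color'],cv2.COLOR_BGR2HSV); m=cv2.inRange(im,(105,120,25),(125,255,255))
    k,l,st,c=cv2.connectedComponentsWithStats(m)
    for i in range(1,k):
        if st[i][4]>25: print(n,st[i],c[i],ray(d,*c[i],.06))
```

```text
top [367 257  25  20 221] [380.6561 264.7783] [ 0.5045 -0.2503  0.06  ]
scene [271 192  26  35 431] [283.174  207.2251] [ 0.5115 -0.2395  0.06  ]
scene [286 320  16  13  33] [293.3939 326.8182] [ 0.771  -0.0258  0.06  ]
scene [288 335   9  13  30] [292.7    340.7333] [ 0.7965 -0.0092  0.06  ]
scene [295 346  22  17  74] [305.8649 353.7838] [0.8056 0.0267 0.06  ]
scene [282 353   9  13  39] [285.6667 358.6667] [0.834  0.0018 0.06  ]
```

arm_command(series=[0,0,0,0,0,0,0.5,0,0,0,0,0,0,0.3,0,0,0,0,0,0,0.3,0,0,-2,0,0,0,0.3,0,0,-5,0,0,0,0.3,0,0,-8,0,0,0,0.3,3,0,-12,0,0,0,0.3,6,0,-14,0,0,0,0.3,6,0,-14,0,0,0,0.3,6,0,-14,0,0,0,0.3])

```text
time: 12.23
eef_pos: [0.4316, -0.0903, 0.1252]
tcp_rot: [0.536, 0.844, 0.0, 0.002]
contact_force: [-0.3, -1.1, -0.2]
opening: 0.696
finger_force: 0.0
```

Run:
```python
from h import *
T=cam('top');S=cam('scene'); print(telemetry.get_state()['eef_pos'])
f=lambda im,x,y,w,h,s:cv2.resize(im[y:y+h,x:x+w],None,fx=s,fy=s,interpolation=cv2.INTER_CUBIC)
cv2.imwrite('pics/out.png',np.hstack([f(T['color'],320,225,100,75,4),f(S['color'],245,180,100,75,4)]))
```

```text
[ 0.43045343 -0.09072051  0.12258222]
```

View pics/out.png

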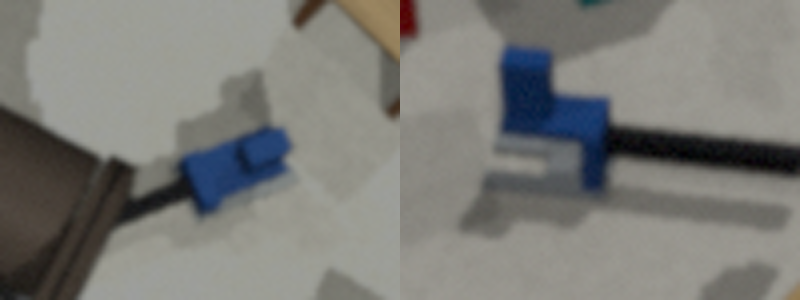

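The puller stands free on the counter. Top half: leg at about (200,185), grip at (263,150). Scene half: grip at (527,80), fork tines open to the left. Fit its pose numerically.

```bash
cat >> h.py <<'E'
from scipy.optimize import minimize
def bluemask(d,c,r):
    im=cv2.cvtColor(cv2.resize(d['color'],None,fx=4,fy=4,interpolation=cv2.INTER_CUBIC),cv2.COLOR_BGR2HSV); m=(cv2.inRange(im,(105,120,25),(125,255,255))>0)
    k=np.zeros(m.shape,np.uint8); cv2.circle(k,(int(4*c[0]),int(4*c[1])),int(4*r),1,-1); return m&(k>0)
def pullerfit(p0,cams=('top','scene'),w0=(.02,.012,.015),z0=0):
    ds=[cam(n) for n in cams]; c=[proj(d,[p0[0],p0[1],z0+.06])[0] for d in ds]; ms=[bluemask(d,k,32) for d,k in zip(ds,c)]
    def ren(d,p):
        cs,sn=np.cos(p[2]),np.sin(p[2]); o=np.zeros((1920,2560),np.uint8)
        for x0,x1,w,za,zb in((-.015,.015,.009,.05,.092),(-.047,p[5],p[4],.042,.05),(-.047,-.035,p[3],.004,.05)):
            P=[[p[0]+cs*x-sn*y,p[1]+sn*x+cs*y,z0+z] for x in(x0,x1) for y in(-w,w) for z in(za,zb)]
            cv2.fillConvexPoly(o,cv2.convexHull((4*proj(d,P)+1.5).astype(np.float32)).round().astype(np.int32),1)
        return o>0
    cost=lambda q:sum(1-(a&b).sum()/(a|b).sum() for a,b in((ren(d,q*sc),m) for d,m in zip(ds,ms)))
    sc=np.array([.01,.01,.1,.01,.01,.01]); x=np.r_[p0,w0]/sc
    for _ in range(2): r=minimize(cost,x,method='Nelder-Mead',options=dict(initial_simplex=np.vstack([x]+[x+np.eye(6)[i]*.8 for i in range(6)]),maxiter=400)); x=r.x
    return x*sc,r.fun,ds
E
python3 - <<'E'
from h import *
np.set_printoptions(precision=4,suppress=True)
for c in (('top','scene'),('top',),('scene',)): p,f,_=pullerfit([.51,-.26,-1.13],c); print(p,np.degrees(p[2]),f)
E
```

```text
[ 0.5112 -0.2608 -1.0768  0.0157  0.0146  0.0116] -61.693720589591486 0.332253595576833
[ 0.5106 -0.2614 -1.1318  0.0168  0.0146  0.0128] -64.84719565385966 0.11273135165451487
[ 0.5142 -0.2594 -1.0233  0.0139  0.0119  0.0111] -58.629217391357216 0.1583166332665331
```

Run:
```python
from h import *
print(telemetry.get_state()['eef_pos'])
go(.5105,-.2615,.125,24.9); go(.5105,-.2615,.027,24.9)
```

```text
[ 0.43017901 -0.0909486   0.12183912]
shift [-18.85   0.08  -0.36] turn [-0.1 -0.1  0.1]
shift [-18.88   0.1    9.44] turn [-0.1 -0.1  0.1]
```

arm_command(series=[-4,0,-0.3,0,0,0,0.3,-8,0,-0.3,0,0,0,0.3,-12,0,-0.3,0,0,0,0.3,-16,0.1,-0.3,0,0,0,0.3,-18.9,0.1,-0.3,0,0,0,0.3,-18.9,0.1,3,0,0,0,0.3,-18.9,0.1,6,0,0,0,0.3,-18.9,0.1,8.5,0,0,0,0.3,-18.9,0.1,9.4,0,0,0,0.3,-18.9,0.1,9.4,0,0,0,0.3], force=60)

```text
time: 13.37
eef_pos: [0.509, -0.2601, 0.0252]
tcp_rot: [0.537, 0.843, 0.0, -0.004]
contact_force: [-0.7, 0.6, 0.4]
opening: 0.702
finger_force: 0.0
```

arm_command(series=[0,0,0,0,0,0,0.3,0,0,0,0,0,0,0.6,0,0,0,0,0,0,1,0,0,0,0,0,0,1,0,0,0,0,0,0,1,0,0,0,0,0,0,1])

```text
time: 13.87
eef_pos: [0.5126, -0.2623, 0.031]
tcp_rot: [0.537, 0.844, -0.0, 0.002]
contact_force: [0.9, -1.1, 3.2]
opening: 0.197
finger_force: 61.0
```

```bash
cat >> h.py <<'E'
def cylfit(p0,cams=('top','scene'),h=.022,r=.0225,n=3,lo=(3,140,60),hi=(20,255,255),avg=3,yz=None):
    ds=[cam(c) for c in cams]; ms=[]
    for c,d in zip(cams,ds):
        im=np.mean([d['color'].astype(float)]+[cam(c)['color'] for _ in range(avg-1)],0).astype(np.uint8)
        m=cv2.inRange(cv2.cvtColor(cv2.resize(im,None,fx=8,fy=8,interpolation=cv2.INTER_CUBIC),cv2.COLOR_BGR2HSV),lo,hi)>0
        u,v=proj(d,np.r_[p0[:2],p0[2]+h/2])[0]; k=np.zeros(m.shape,bool); k[int(8*v-200):int(8*v+200),int(8*u-200):int(8*u+200)]=1; ms.append(m&k)
    a=np.linspace(0,2*np.pi,48)
    def ren(d,p):
        P=[[p[0]+r*np.cos(t),p[1]+r*np.sin(t),p[2]+z] for z in (0,h) for t in a]; o=np.zeros((3840,5120),np.uint8)
        cv2.fillConvexPoly(o,cv2.convexHull((8*proj(d,P)+3.5).astype(np.float32)).round().astype(np.int32),1); return o>0
    f=lambda q:sum(1-(x&y).sum()/(x|y).sum() for x,y in((ren(d,q/100),m) for d,m in zip(ds,ms)))
    x=np.array(p0)*100; s=minimize(f,x,method='Nelder-Mead',options=dict(initial_simplex=np.vstack([x,x+np.eye(3)*.5]),maxiter=150)); return s.x/100,s.fun
E
python3 - <<'E'
from h import *
np.set_printoptions(precision=4,suppress=True)
print('orange base',cylfit([.568,.289,.072]), cylfit([.56,.284,.078]))
for n,box in (('top',(150,185,105,85)),('scene',(385,300,160,60))):
    d=cam(n); x,y,w,h=box; hsv=cv2.cvtColor(d['color'],cv2.COLOR_BGR2HSV)
    best=[]
    V=hsv[...,2]; sub=V[y:y+h,x:x+w]; 
    m=((hsv[...,1]<50)&(V>95)).astype(np.uint8); k=np.zeros_like(m);k[y:y+h,x:x+w]=1;m*=k
    nn,l,st,c=cv2.connectedComponentsWithStats(m)
    for i in np.argsort(-st[1:,4])[:3]+1:
        vv,uu=np.nonzero(l==i); P=np.array([ray(d,a,b,.0645)[:2] for a,b in zip(uu,vv)],np.float32)*1000
        print(n,st[i],cv2.minAreaRect(P))
E
```

```text
orange base (array([0.5662, 0.2874, 0.0651]), np.float64(0.6976332712773328)) (array([0.5662, 0.2868, 0.0649]), np.float64(0.6980503758420185))
top [ 150  185  105   85 5664] ((585.6456298828125, 230.94235229492188), (234.84852600097656, 279.1769104003906), 4.228142261505127)
top [150 185  53  25 153] ((659.0656127929688, 304.6629943847656), (44.998313903808594, 148.0669708251953), 21.229610443115234)
scene [ 385  300  160   60 6205] ((591.7406005859375, 254.62403869628906), (131.4576416015625, 330.63836669921875), 33.493011474609375)
scene [453 357   8   3  13] ((665.247802734375, 261.0096435546875), (2.9613285064697266, 14.082746505737305), 52.580543518066406)
scene [496 321   2   2   2] ((547.99755859375, 294.0948486328125), (2.6463255882263184, 0.0), -115.92263793945312)
```

```bash
cat > hob.py <<'E'
from h import *
np.set_printoptions(precision=4,suppress=True)
ds={n:cam(n) for n in('top','scene')}; A={n:np.mean([cam(n)['color'].astype(float) for _ in range(5)],0) for n in ds}
ms={}
for n,d in ds.items():
    b,g,r=cv2.split(A[n]); c=(np.clip((r-b)/(r+20),0,1)>.45).astype(np.uint8)
    u,v=proj(d,[.567,.288,.085])[0].astype(int); k=np.zeros_like(c);k[v-18:v+18,u-18:u+18]=1; c*=k
    big=cv2.resize((np.clip((r-b)/(r+20),0,1)*k),None,fx=8,fy=8,interpolation=cv2.INTER_CUBIC)>.4
    H=cv2.convexHull(np.argwhere(big)[:,::-1].astype(np.int32)); m=np.zeros(big.shape,np.uint8); cv2.fillConvexPoly(m,H,1); ms[n]=m>0; print(n,m.sum()/64)
a=np.linspace(0,2*np.pi,48)
def ren(d,p):
    P=[[p[0]+.0225*np.cos(t),p[1]+.0225*np.sin(t),p[2]+z] for z in (0,.022) for t in a]; o=np.zeros((3840,5120),np.uint8)
    cv2.fillConvexPoly(o,cv2.convexHull((8*proj(d,P)+3.5).astype(np.float32)).round().astype(np.int32),1); return o>0
f=lambda q:sum(1-(x&y).sum()/(x|y).sum() for x,y in((ren(ds[n],q/100),ms[n]) for n in ds))
x=np.array([56.7,28.8,7.2]); s=minimize(f,x,method='Nelder-Mead',options=dict(initial_simplex=np.vstack([x,x+np.eye(3)*.6]),maxiter=200)); print('cap base',s.x/100,s.fun)
G={}
for n in ds:
    g=cv2.GaussianBlur(A[n].mean(2),(0,0),1.2); G[n]=np.hypot(cv2.Sobel(g,5,1,0),cv2.Sobel(g,5,0,1)); G[n]=np.minimum(G[n],np.percentile(G[n],97))
t=np.linspace(-1,1,80); E=np.concatenate([np.c_[.145*t,0*t+.125,0*t],np.c_[.145*t,0*t-.125,0*t],np.c_[0*t+.145,.125*t,0*t],np.c_[0*t-.145,.125*t,0*t]])
th=np.linspace(0,2*np.pi,120); C=np.c_[.045+.082*np.cos(th),.082*np.sin(th),0*th+.01]; M=np.vstack([E,C])
def cost(q,names):
    p=q*[.01,.01,.02,.01]; cs,sn=np.cos(p[2]),np.sin(p[2]); W=np.c_[p[0]+cs*M[:,0]-sn*M[:,1],p[1]+sn*M[:,0]+cs*M[:,1],p[3]+M[:,2]]
    return -sum(cv2.remap(G[n].astype(np.float32),*[k.astype(np.float32)[:,None] for k in proj(ds[n],W).T],cv2.INTER_LINEAR).mean() for n in names)
for nm in (('top','scene'),('top',),('scene',)):
  best=None
  for dz in (.060,.064,.068):
    x=np.array([.683,.3035,.621,dz])/[.01,.01,.02,.01]
    for _ in range(3): r=minimize(cost,x,args=(nm,),method='Nelder-Mead',options=dict(initial_simplex=np.vstack([x,x+np.eye(4)*.6]),maxiter=300)); x=r.x
    if best is None or r.fun<best.fun: best=r
  p=best.x*[.01,.01,.02,.01]; c,s_=np.cos(p[2]),np.sin(p[2]); print(nm,p,np.degrees(p[2]),best.fun,'post1',p[0]-c*.102-s_*.055,p[1]-s_*.102+c*.055)
E
python3 hob.py
```

```text
top 200.9375
scene 435.5
cap base [0.5658 0.2882 0.0686] 0.5125535666226091Traceback (most recent call last):
  File "hob.py", line 18, in <module>
    g=cv2.GaussianBlur(A[n].mean(2),(0,0),1.2); G[n]=np.hypot(cv2.Sobel(g,5,1,0),cv2.Sobel(g,5,0,1)); G[n]=np.minimum(G[n],np.percentile(G[n],97))
                                                              ~~~~~~~~~^^^^^^^^^
cv2.error: OpenCV(4.12.0) /io/opencv/modules/imgproc/src/filter.simd.hpp:3096: error: (-213:The function/feature is not implemented) Unsupported combination of buffer format (=6), and destination format (=5) in function 'getLinearColumnFilter'
```

```bash
sed -i 's/cv2.Sobel(g,5/cv2.Sobel(g,6/g' hob.py; python3 hob.py; python3 -c "
from h import *
print(telemetry.get_state()['time'])"
```

```text
top 200.6875
scene 435.28125
cap base [0.5669 0.2885 0.0686] 0.5150319440652517
('top', 'scene') [0.6838 0.3027 0.6154 0.0629] 35.25925735557449 -177.82472229003906 post1 0.5687789351282646 0.2887316737156483
('top',) [0.6922 0.3091 0.6367 0.0407] 36.47855254798264 -114.58911895751953 post1 0.5775103960051872 0.29263483658708844
('scene',) [0.6924 0.2983 0.604  0.0746] 34.609026067937414 -72.69926452636719 post1 0.5771815696017437 0.2856113469754932
15.7667
```

arm_command(series=[0,0,-0.5,0,0,0,1,0,0,-1.5,0,0,0,1,0,0,-3.5,0,0,0,1,0,0,-6,0,0,0,1,0,0,-8.5,0,0,0,1,0,0,-11,0,0,0,1,0,0,-12.8,0,0,0,1,0,0,-13.4,0,0,0,1,0,0,-13.4,0,0,0,1])

```text
time: 16.52
eef_pos: [0.5125, -0.2619, 0.1655]
tcp_rot: [0.537, 0.844, -0.0, 0.002]
contact_force: [0.5, -0.3, -1.4]
opening: 0.199
finger_force: 60.5
```

Run:
```python
from h import *
s=telemetry.get_state();print(s['eef_pos'],s['contact_force'],s['wrist_torque'],s['opening'],s['qpos'])
go(.52,0,.165,75); go(.519,.2538,.165,125.3)
```

```text
[ 0.51246571 -0.26191382  0.16550656] [ 0.50260336 -0.31233946 -1.35049669] [ 0.00932902  0.00711566 -0.02799879] 0.19881910749369716 [-6.48722997e-01  9.84327763e-02  1.86071535e+00  3.27342581e-05
  1.17887653e+00 -1.08569876e+00]
shift [23.41 11.77 -0.  ] turn [  0.    0.2 -50. ]
shift [46.45 22.42 -0.06] turn [-1.000e-01  2.000e-01 -1.003e+02]
```

arm_command(series=[1.2,0.6,0,0,0,-4,1,3.5,1.8,0,0,0,-10,1,6.3,3.2,0,0,0,-16,1,9,4.5,0,0,0,-22,1,11.7,5.9,0,0,0,-28,1,14.4,7.2,0,0,0,-34,1,17.1,8.6,0,0,0,-40,1,19.8,9.9,0,0,0,-45,1,22,11.1,0,0,0,-48,1,23.4,11.8,0,0,0,-50,1])

```text
time: 17.35
eef_pos: [0.5178, 0.0033, 0.1609]
tcp_rot: [0.128, 0.992, 0.001, -0.002]
contact_force: [0.6, 0.2, -1.6]
opening: 0.197
finger_force: 60.3
```

Run:
```python
from h import *
s=telemetry.get_state();print(s['eef_pos'],s['opening'])
go(.519,.2538,.165,125.3)
```

```text
[0.51779951 0.00328675 0.1609008 ] 0.1972623136728346
shift [ 6.26 24.26 -0.37] turn [  0.2  -0.2 -50. ]
```

arm_command(series=[0.3,1.2,0,0,0,-3,1,1,3.6,0,0,0,-9,1,1.7,6.3,0,0,0,-15,1,2.4,9.2,0,0,0,-21,1,3.1,12.1,0,0,0,-27,1,3.8,15,0,0,0,-33,1,4.5,17.9,0,0,0,-39,1,5.2,20.6,0,0,0,-44,1,5.9,22.9,0,0,0,-48,1,6.2,24.2,0,0,0,-50,1])

```text
time: 18.18
eef_pos: [0.5203, 0.2524, 0.1609]
tcp_rot: [-0.303, 0.953, 0.001, -0.002]
contact_force: [0.4, 0.2, -2.0]
opening: 0.204
finger_force: 60.3
```

arm_command(series=[0,0,0,0,0,0,1,0,0,0,0,0,0,1,0,0,0,0,0,0,1])

```text
time: 18.43
eef_pos: [0.5218, 0.2492, 0.1624]
tcp_rot: [-0.3, 0.954, -0.0, -0.001]
contact_force: [1.1, -0.4, -1.1]
opening: 0.199
finger_force: 60.3
```

Run:
```python
from h import *
np.set_printoptions(precision=4,suppress=True)
s=telemetry.get_state();e=s['eef_pos'];print(e,s['tcp_rot'],s['contact_force'],s['wrist_torque'])
go(.519,.2538,.165,125.3)
for c in (('scene',),('top','scene')):
    p,f,_=pullerfit([e[0],e[1],.616],c,w0=(.0168,.0146,.0128),z0=e[2]-.031); print(p,f)
```

```text
[0.5218 0.2492 0.1624] [-0.3003  0.9538 -0.0003 -0.0011] [ 1.0935 -0.4325 -1.0859] [ 0.057  -0.0486  0.0091]
shift [-0.03  0.54 -0.26] turn [ 0.  -0.1 -0.3]
[0.5225 0.249  0.5767 0.0184 0.0154 0.0109] 0.3395746648173833
[0.5215 0.2487 0.6271 0.0162 0.0149 0.0121] 0.6880974043947657
```

arm_command(series=[0,0.2,1,0,0,-0.3,1,0,0.5,2.5,0,0,-0.3,1,0,0.5,4,0,0,-0.3,1,0,0.5,5.2,0,0,-0.3,1,0,0.5,5.7,0,0,-0.3,1,0,0.5,5.8,0,0,-0.3,1,0,0.5,5.8,0,0,-0.3,1,0,0.5,5.8,0,0,-0.3,1])

```text
time: 19.25
eef_pos: [0.5201, 0.2545, 0.1063]
tcp_rot: [-0.303, 0.953, -0.0, 0.001]
contact_force: [0.2, -0.7, -2.2]
opening: 0.201
finger_force: 60.3
```

Run:
```python
from h import *
s=telemetry.get_state();e=s['eef_pos'];print(e,s['contact_force'],s['wrist_torque'])
go(.5185,.2539,.100,125.3)
T=cam('top');S=cam('scene')
f=lambda im,x,y,w,h,s:cv2.resize(im[y:y+h,x:x+w],None,fx=s,fy=s,interpolation=cv2.INTER_CUBIC)
a=(255*(S['color']/255.)**.7).astype(np.uint8)
cv2.imwrite('pics/pre.png',f(a,440,270,100,75,8))
```

```text
[0.52008633 0.2544539  0.10629715] [ 0.17859346 -0.65669414 -2.15190121] [ 0.01463751 -0.08042743 -0.05305786]
shift [0.16 0.05 0.63] turn [-0.   0.1  0. ]
```

View pics/pre.png

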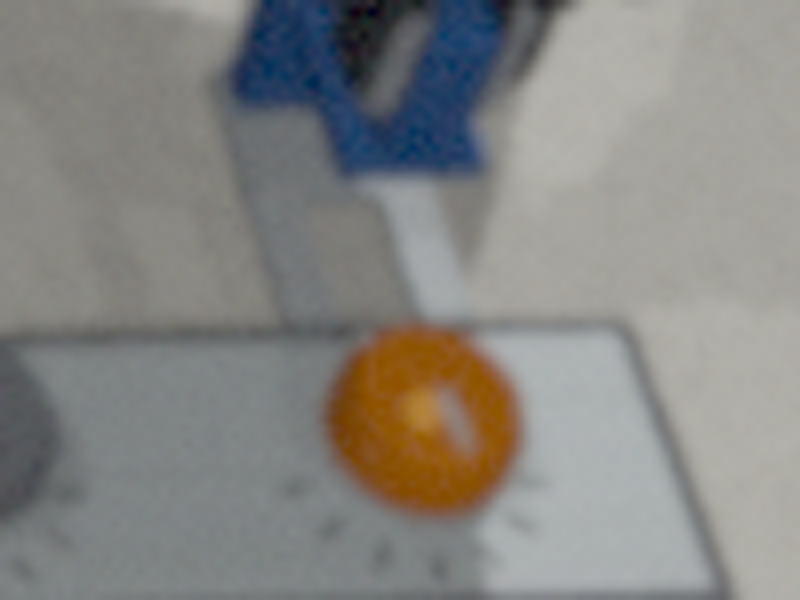

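Last picture: orange cap centre (425,420). The fork tines end at the hob edge (row ~328), the left one spanning columns 285-325 and the right one 420-470. Compare with the projected model.

Run:
```python
from h import *
np.set_printoptions(precision=0,suppress=True)
S=cam('scene'); e=telemetry.get_state()['eef_pos']; 
q=telemetry.get_state()['tcp_rot']; ax=-R.from_quat(q).as_matrix()[:,0]; yw=np.arctan2(ax[1],ax[0]); print(np.degrees(yw),ax)
cs,sn=np.cos(yw),np.sin(yw)
def pr(x,y,z,o=e): return (proj(S,[o[0]+cs*x-sn*y,o[1]+sn*x+cs*y,z])[0]-[440,270])*8+3.5
b=e[2]-.031
for x,y in((.028,.023),(.028,.01),(.028,-.01),(.028,-.023),(-.009,.01),(-.009,-.01)): print(x,y,pr(x,y,b+.005))
for z in (.06,.065,.07):
    o=(.5675,.2886); print(z,'edge',pr(-.043,0,z,o),'corner',pr(-.043,.07,z,o),'capbot/top',pr(0,0,z+.009,o),pr(0,0,z+.031,o), 'cap l/r top',pr(0,-.0225,z+.031,o),pr(0,.0225,z+.031,o),'front/back top',pr(-.0225,0,z+.031,o),pr(.0225,0,z+.031,o),'back bot',pr(.0225,0,z+.009,o))
```

```text
35.327656267086844 [1. 1. 0.]
0.028 0.023 [481. 315.]
0.028 0.01 [428. 317.]
0.028 -0.01 [345. 319.]
0.028 -0.023 [292. 320.]
-0.009 0.01 [385. 193.]
-0.009 -0.01 [305. 195.]
0.06 edge [352. 324.] corner [632. 317.] capbot/top [410. 452.] [436. 399.] cap l/r top [340. 402.] [531. 397.] front/back top [409. 319.] [463. 482.] back bot [437. 534.]
0.065 edge [357. 312.] corner [639. 305.] capbot/top [416. 440.] [441. 387.] cap l/r top [346. 389.] [537. 384.] front/back top [414. 307.] [469. 470.] back bot [443. 522.]
0.07 edge [363. 300.] corner [645. 293.] capbot/top [422. 428.] [447. 375.] cap l/r top [351. 377.] [543. 372.] front/back top [420. 295.] [476. 457.] back bot [449. 510.]
```

Fork and cap show the same bias (about -12 columns), so laterally they agree within 1 mm. Now feel for the hob top.

arm_command(series=[0.1,0,0.2,0,0,0,1,0.1,0,0.4,0,0,0,1,0.1,0,0.4,0,0,0,1])

```text
time: 19.65
eef_pos: [0.5182, 0.2537, 0.1011]
tcp_rot: [-0.303, 0.953, 0.0, -0.0]
contact_force: [-0.7, 0.7, -1.7]
opening: 0.196
finger_force: 60.3
```

arm_command(series=[0,0,0.1,0,0,0,1,0,0,0.2,0,0,0,1,0,0,0.2,0,0,0,1])

```text
time: 19.9
eef_pos: [0.5184, 0.2537, 0.0991]
tcp_rot: [-0.303, 0.953, -0.0, -0.0]
contact_force: [0.5, 0.2, -1.4]
opening: 0.201
finger_force: 60.3
```

arm_command(series=[0,0,0.1,0,0,0,1,0,0,0.1,0,0,0,1])

```text
time: 20.07
eef_pos: [0.5185, 0.2538, 0.0983]
tcp_rot: [-0.303, 0.953, 0.0, -0.0]
contact_force: [-0.0, 1.2, -1.6]
opening: 0.201
finger_force: 60.3
```

arm_command(series=[0,0,0.1,0,0,0,1,0,0,0.1,0,0,0,1])

```text
time: 20.23
eef_pos: [0.5185, 0.2538, 0.0973]
tcp_rot: [-0.303, 0.953, -0.0, -0.0]
contact_force: [0.3, -0.8, -1.5]
opening: 0.197
finger_force: 60.3
```

arm_command(series=[0,0,0.1,0,0,0,1,0,0,0.1,0,0,0,1])

```text
time: 20.4
eef_pos: [0.5187, 0.2538, 0.0968]
tcp_rot: [-0.303, 0.953, -0.0, 0.0]
contact_force: [-0.2, -0.3, -0.8]
opening: 0.194
finger_force: 60.4
```

arm_command(series=[0,0,0.1,0,0,0,1,0,0,0.1,0,0,0,1])

```text
time: 20.57
eef_pos: [0.5189, 0.2538, 0.0968]
tcp_rot: [-0.304, 0.953, -0.0, 0.0]
contact_force: [-2.7, -2.1, 4.9]
opening: 0.199
finger_force: 61.2
```

Contact at reading 0.0968, so the hob top is at about 0.066. Raise 3.5 mm (2 mm clearance) and slide in.

arm_command(series=[0,0,-0.35,0,0,0,1,0,0,-0.35,0,0,0,1,-0.3,0,-0.35,0,0,0,1,-0.7,0,-0.35,0,0,0,1,-1.1,0,-0.35,0,0,0,1,-1.5,0,-0.35,0,0,0,1,-1.9,0,-0.35,0,0,0,1,-2.2,0,-0.35,0,0,0,1,-2.2,0,-0.35,0,0,0,1])

```text
time: 21.32
eef_pos: [0.5371, 0.2669, 0.0989]
tcp_rot: [-0.303, 0.953, 0.0, 0.0]
contact_force: [1.1, -0.1, -2.8]
opening: 0.199
finger_force: 60.4
```

arm_command(series=[-0.3,0,0,0,0,0,1,-0.7,0,0,0,0,0,1,-1.1,0,0,0,0,0,1,-1.4,0,0,0,0,0,1,-1.4,0,0,0,0,0,1])

```text
time: 21.73
eef_pos: [0.5486, 0.2749, 0.0991]
tcp_rot: [-0.303, 0.953, 0.0, 0.0]
contact_force: [0.4, 0.2, -1.5]
opening: 0.196
finger_force: 60.4
```

Run:
```python
from h import *
s=telemetry.get_state();print(s['eef_pos'],s['contact_force'],s['wrist_torque'])
go(.5675+.0025*.816,.2886+.0025*.578,.0988,125.3)
np.set_printoptions(precision=4,suppress=True)
```

```text
[0.54860188 0.27493721 0.09914312] [ 0.41073486  0.24193714 -1.50520816] [ 0.09432649 -0.05564712  0.02151377]
shift [-2.58  0.02  0.04] turn [-0.  0.  0.]
```

arm_command(series=[-0.3,0,0,0,0,0,1,-0.7,0,0,0,0,0,1,-1.1,0,0,0,0,0,1,-1.4,0,0,0,0,0,1,-1.4,0,0,0,0,0,1])

```text
time: 22.15
eef_pos: [0.56, 0.2831, 0.0991]
tcp_rot: [-0.303, 0.953, 0.0, 0.0]
contact_force: [-0.1, 0.7, -1.8]
opening: 0.194
finger_force: 60.4
```

arm_command(series=[-0.3,0,0,0,0,0,1,-0.6,0,0,0,0,0,1,-0.9,0,0,0,0,0,1,-0.9,0,0,0,0,0,1])

```text
time: 22.48
eef_pos: [0.5673, 0.2882, 0.0991]
tcp_rot: [-0.303, 0.953, 0.0, 0.0]
contact_force: [-0.0, -0.4, -1.9]
opening: 0.202
finger_force: 60.4
```

```bash
cat > chk.py <<'E'
from h import *
np.set_printoptions(precision=4,suppress=True)
s=telemetry.get_state();print(s['time'],s['eef_pos'],s['contact_force'],s['wrist_torque'])
for n in('top','scene'):
    d=cam(n); b,g,r=cv2.split(d['color'].astype(float)); m=((r-b)/(r+20)>.6)&(r>70)
    k=np.zeros_like(m); u,v=proj(d,np.r_[s['eef_pos'][:2],s['eef_pos'][2]-.01])[0].astype(int); k[max(v-45,0):v+45,u-45:u+45]=1
    nn,l,st,c=cv2.connectedComponentsWithStats((m&k).astype(np.uint8))
    if nn>1:
        i=1+np.argmax(st[1:,4]); print(n,st[i],c[i])
E
python3 chk.py
```

```text
22.4833 [0.5673 0.2882 0.0991] [-0.0359 -0.4376 -1.8611] [ 0.0634 -0.0557 -0.0302]
scene [481 314  23  20 238] [491.2227 325.0714]
```

arm_command(series=[-0.1,0,0,0,0,0,1,-0.2,0,0,0,0,0,1,-0.2,0,0,0,0,0,1,-0.2,0,-0.1,0,0,0,1,-0.2,0,-0.2,0,0,0,1,-0.2,0,-0.3,0,0,0,1,-0.2,0,-0.35,0,0,0,1,-0.2,0,-0.4,0,0,0,1,-0.2,0,-0.4,0,0,0,1], force=80)

```text
time: 23.33
eef_pos: [0.568, 0.2888, 0.1018]
tcp_rot: [-0.303, 0.953, -0.0, -0.0]
contact_force: [3.0, 0.0, -8.5]
opening: 0.193
finger_force: 80.8
```

arm_command(series=[0,0,-0.05,0,0,0,1,0,0,-0.1,0,0,0,1,0,0,-0.15,0,0,0,1,0,0,-0.2,0,0,0,1,0,0,-0.25,0,0,0,1,0,0,-0.3,0,0,0,1])

```text
time: 23.83
eef_pos: [0.5678, 0.2891, 0.1062]
tcp_rot: [-0.303, 0.953, 0.0, -0.001]
contact_force: [0.4, 0.9, -6.3]
opening: 0.196
finger_force: 81.0
```

```bash
python3 chk.py
```

```text
23.8333 [0.5678 0.2891 0.1062] [ 0.3882  0.9291 -6.3141] [ 0.1209 -0.1309 -0.0102]
scene [482 312  23  20 244] [492.0082 322.9426]
```

arm_command(series=[0,0,-0.1,0,0,0,1,0,0,-0.25,0,0,0,1,0,0,-0.4,0,0,0,1,0,0,-0.55,0,0,0,1,0,0,-0.7,0,0,0,1,0,0,-0.85,0,0,0,1,0,0,-1.0,0,0,0,1,0,0,-1.15,0,0,0,1,0,0,-1.3,0,0,0,1,0,0,-1.4,0,0,0,1])

```text
time: 24.77
eef_pos: [0.5686, 0.2888, 0.1203]
tcp_rot: [-0.303, 0.953, -0.0, 0.0]
contact_force: [0.1, -1.3, -1.7]
opening: 0.195
finger_force: 81.7
```

```bash
python3 chk.py
```

```text
24.7667 [0.5686 0.2888 0.1203] [ 0.1064 -1.2733 -1.7412] [ 0.0338 -0.0464  0.0631]
scene [484 307  23  21 253] [493.6245 318.5731]
```

arm_command(series=[0,0,-0.15,0,0,0,1,0,0,-0.4,0,0,0,1,0,0,-0.7,0,0,0,1,0,0,-1.0,0,0,0,1,0,0,-1.3,0,0,0,1,0,0,-1.6,0,0,0,1,0,0,-1.9,0,0,0,1,0,0,-2.2,0,0,0,1,0,0,-2.4,0,0,0,1,0,0,-2.5,0,0,0,1])

```text
time: 25.7
eef_pos: [0.5686, 0.2891, 0.1456]
tcp_rot: [-0.303, 0.953, 0.0, 0.0]
contact_force: [1.0, -0.4, -2.2]
opening: 0.199
finger_force: 81.7
```

```bash
python3 chk.py
```

```text
25.7 [0.5686 0.2891 0.1456] [ 0.9994 -0.3604 -2.2495] [ 0.0163 -0.0917  0.0263]
scene [487 299  25  20 262] [497.6641 310.5992]
```

Popped: the cap rides on the fork, rising with it in the scene view. Carry it level to the board.

arm_command(series=[0.12,-0.16,-0.1,0,0,0,1,0.35,-0.49,-0.3,0,0,0,1,0.69,-0.98,-0.5,0,0,0,1,1.16,-1.63,-0.8,0,0,0,1,1.73,-2.45,-1.1,0,0,0,1,2.43,-3.43,-1.4,0,0,0,1,3.18,-4.49,-1.7,0,0,0,1,3.93,-5.55,-1.9,0,0,0,1,4.68,-6.61,-2,0,0,0,1,5.43,-7.67,-2,0,0,0,1])

```text
time: 26.63
eef_pos: [0.5686, 0.1935, 0.1655]
tcp_rot: [-0.303, 0.953, -0.0, 0.0]
contact_force: [-0.2, -1.0, -2.0]
opening: 0.192
finger_force: 81.7
```

arm_command(series=[0.75,-1.06,0,0,0,0,1,1.5,-2.12,0,0,0,0,1,2.25,-3.18,0,0,0,0,1,3,-4.24,0,0,0,0,1,3.75,-5.3,0,0,0,0,1,4.5,-6.36,0,0,0,0,1,5.25,-7.42,0,0,0,0,1,6,-8.48,0,0,0,0,1,6.75,-9.54,0,0,0,0,1,7.5,-10.6,0,0,0,0,1])

```text
time: 27.47
eef_pos: [0.5685, 0.064, 0.165]
tcp_rot: [-0.303, 0.953, 0.0, 0.0]
contact_force: [-1.1, -0.0, -3.3]
opening: 0.198
finger_force: 81.7
```

arm_command(series=[0.69,-0.98,0,0,0,0,1,1.3,-1.85,0,0,0,0,1,1.9,-2.65,0,0,0,0,1,2.4,-3.4,0,0,0,0,1,2.8,-4,0,0,0,0,1,3.1,-4.45,0,0,0,0,1,3.3,-4.7,0,0,0,0,1,3.4,-4.8,0,0,0,0,1,3.4,-4.8,0,0,0,0,1])

```text
time: 28.22
eef_pos: [0.5685, 0.0064, 0.1649]
tcp_rot: [-0.303, 0.953, 0.0, -0.0]
contact_force: [-0.0, -0.2, -2.0]
opening: 0.194
finger_force: 81.6
```

```bash
python3 chk.py; python3 -c "
from h import *
go(.571,.006,.053,125.3)"
```

```text
28.2167 [0.5685 0.0064 0.1649] [-0.0178 -0.1573 -2.0128] [ 0.0782 -0.0798 -0.0421]
scene [354 233  20  15 199] [363.6884 240.3618]
shift [-0.16 -0.21 11.19] turn [0. 0. 0.]
```

arm_command(series=[0,0,0.3,0,0,0,1,0,0,0.9,0,0,0,1,0,0,1.8,0,0,0,1,0,0,2.9,0,0,0,1,0,0,4,0,0,0,1,0,0,5.1,0,0,0,1,0,0,6.2,0,0,0,1,0,0,7.3,0,0,0,1,0,0,8.3,0,0,0,1,0,0,9.2,0,0,0,1])

```text
time: 29.15
eef_pos: [0.5681, 0.0065, 0.0715]
tcp_rot: [-0.303, 0.953, 0.0, -0.0]
contact_force: [-0.2, -0.2, -2.5]
opening: 0.196
finger_force: 81.6
```

arm_command(series=[0,0,0.8,0,0,0,1,0,0,1.4,0,0,0,1,0,0,1.9,0,0,0,1,0,0,2.2,0,0,0,1,0,0,2.4,0,0,0,1,0,0,2.5,0,0,0,1,0,0,2.5,0,0,0,1])

```text
time: 29.73
eef_pos: [0.5687, 0.0064, 0.0482]
tcp_rot: [-0.303, 0.953, -0.0, 0.0]
contact_force: [-0.1, 0.2, -2.8]
opening: 0.194
finger_force: 81.6
```

arm_command(series=[0,0,0.1,0,0,0,1,0,0,0.2,0,0,0,1,0,0,0.3,0,0,0,1,0,0,0.3,0,0,0,1])

```text
time: 30.07
eef_pos: [0.5684, 0.0064, 0.0449]
tcp_rot: [-0.303, 0.953, 0.0, -0.0]
contact_force: [0.0, 0.3, -2.3]
opening: 0.2
finger_force: 81.6
```

arm_command(series=[0,0,0.1,0,0,0,1,0,0,0.1,0,0,0,1])

```text
time: 30.23
eef_pos: [0.5684, 0.0064, 0.0438]
tcp_rot: [-0.303, 0.953, 0.0, -0.0]
contact_force: [-0.4, 0.2, -2.2]
opening: 0.198
finger_force: 81.6
```

arm_command(series=[0,0,0.1,0,0,0,1,0,0,0.1,0,0,0,1])

```text
time: 30.4
eef_pos: [0.5687, 0.0064, 0.0432]
tcp_rot: [-0.303, 0.953, -0.0, 0.0]
contact_force: [-0.8, 1.0, -0.8]
opening: 0.194
finger_force: 81.8
```

arm_command(series=[0,0,0.05,0,0,0,1,0,0,0.05,0,0,0,1])

```text
time: 30.57
eef_pos: [0.5688, 0.0063, 0.0431]
tcp_rot: [-0.303, 0.953, -0.0, 0.0]
contact_force: [-0.6, 0.1, 1.3]
opening: 0.196
finger_force: 82.5
```

Base is on the board. Release and withdraw straight up.

arm_command(series=[0,0,0,0,0,0,0.7,0,0,0,0,0,0,0.6,0,0,0,0,0,0,0.4,0,0,0,0,0,0,0.4,0,0,-1,0,0,0,0.4,0,0,-3,0,0,0,0.4,0,0,-6,0,0,0,0.4,0,0,-9,0,0,0,0.4,0,0,-12,0,0,0,0.4,0,0,-15,0,0,0,0.4])

```text
time: 31.4
eef_pos: [0.5684, 0.0065, 0.1948]
tcp_rot: [-0.303, 0.953, -0.0, 0.0]
contact_force: [-0.0, -0.3, 0.7]
opening: 0.6
finger_force: 0.0
```

arm_command(series=[2,2,-2,0,0,0,0.4,4,5,-3,0,0,0,0.4,4,8,-3,0,0,0,0.4,4,12,-3,0,0,0,0.4,4,12,-3,0,0,0,0.4,4,12,-3,0,0,0,0.4])

```text
time: 31.9
eef_pos: [0.4658, 0.0823, 0.2235]
tcp_rot: [-0.305, 0.952, -0.0, 0.001]
contact_force: [-0.1, -0.6, -0.7]
opening: 0.598
finger_force: 0.0
```

Run:
```python
from h import *
np.set_printoptions(precision=4,suppress=True)
p,f,_=pullerfit([.5665,.005,.616],('scene',),w0=(.0168,.0146,.0128),z0=.012); print('puller',p,f)
S=cam('scene'); b,g,r=cv2.split(S['color'].astype(float)); m=((r-b)/(r+20)>.6)&(r>70)
nn,l,st,c=cv2.connectedComponentsWithStats(m[:, 280:460].astype(np.uint8)); i=1+np.argmax(st[1:,4]); print(st[i],c[i]+[280,0], ray(S,c[i][0]+280,c[i][1],.034))
print(proj(S,[.567,.005,.030]),telemetry.get_state()['time'],telemetry.get_state()['eef_pos'],telemetry.get_state()['opening'])
a=S['color'][315:335,425:447].mean((0,1)); print('grey',a)
```

```text
puller [0.5689 0.0048 0.6444 0.015  0.0152 0.0114] 0.07357910906298004
[ 71 273  19  14 161] [359.472  279.3106] [0.5818 0.0123 0.034 ]
[[359.8258 274.5585]] 32.0 [0.4669 0.081  0.2232] 0.6017320127574664
grey [80.6955 77.1364 74.7205]
```

```bash
python3 -c "
from plant import ctrl
print(ctrl.sign_off())"
```

```text
the job is handed in; nothing more can be done
None
```

The orange cap is off, and the puller stands upright on the wooden board with the cap on its fork; the job is handed in after about 32 s of robot time, the grey cap, mug and jar were not touched, and no verdict came back.

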